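# Sort out the seized idler pulley

## Robot

A 6-joint arm with a two-finger parallel gripper is mounted at the origin on a cart in front of the work surface, level with it; the furniture and walls round the work are solid. World frame = base frame: x ahead of the robot, y to its left, z up, the work surface at z = 0. Lengths are in mm, angles in rad, forces in N, time in s.
With the tool pointing down it reaches from about 300 to 825 mm from the base axis. Payload 5.4 kg.
Tool frame: the origin (TCP) lies on the centre line of the jaws, within the pads' length; the fingertips stand 19 mm ahead of it and the grasp point (between the pads) is the TCP; z points along the fingers, y is the line along which they close (so a half turn about z gives the same grasp; the last joint's range is limited). The gripper opens to 92 mm and grips with 3 to 60 N. Pads are 20 mm wide; open, the fingers measure 128 mm over their backs; the gripper's body (75 mm by 189 mm) begins 69 mm behind the grasp point.
Start: joints at [-1.366, 0.158, 1.597, -0, 1.386, -0.21], TCP at [231.704, -526.231, 233.601] pointing down, gripper open.
Joint ranges: [-2.91, 2.91], [-0.94, 2.29], [0.18, 2.7], [-1.29, 4.43], [0.17, 2.64], [-3, 3]. Speed limits (rad/s): [2.57, 2.57, 3.14, 3.14, 3.14, 3.14].

## Interface

Orientations are given as a rotation vector (axis times angle).
In Python, from plant import ctrl gives the robot as it stands. Calls block until the motion is done:
- ctrl.move_pose(position, orientation): joint-space move of the TCP to a pose.
- ctrl.line_to(position, rotation=None, v=150, threshold=None): straight line of the TCP; rotation=None keeps the orientation; v is the mean speed in mm/s. With threshold (N) it stops when the force on the tool has changed by that much, and returns True; else False.
- ctrl.move_joints(angles): joint-space move.
- ctrl.move_gripper(opening, grip_force=None): opening from 0.0 (shut) to 1.0 (fully open); grip_force is the grip in N (None keeps the last); returns when the fingers have stopped.
- ctrl.dwell(seconds).
- ctrl.ik(position, orientation): joint angles nearest the present ones, or None.
- ctrl.read_camera(name): name is "side" or "top" or "wrist"; returns the picture (480x640x3 uint8, red, green, blue); there is no depth.
- ctrl.get_calibration(name): a dict with "intrinsics" (3x3 intrinsics, pixels), "D" ([k1, k2, p1, p2, k3] as OpenCV has them; the pictures are not rectified), "extrinsics" (4x4, takes a point from world to camera coordinates); the wrist camera has in their place "mount" (4x4, takes a point from camera to tool coordinates, whose origin is the TCP and whose axes are the flange's). Camera axes: x right, y down, z forward; pixel columns grow to the right and rows downward; lengths in mm; the calibration is good to about 2 mm. A picture is of the moment at which its call begins: read the wrist's pose just before it. get_calibration takes no time and is no camera call.
A pose or a line that the arm cannot do raises ctrl.MotionError and nothing moves.
- ctrl.close_job(): hands the job in; it is judged then, once.
Readings, each from a call of its own:
- ctrl.read_time_s(): time.
- ctrl.read_joint_pos(): joint angles.
- ctrl.read_qvel(): joint speeds.
- ctrl.read_effort(): joint torques, N m.
- ctrl.read_tool_pos(): TCP position.
- ctrl.read_eef_rot(): TCP orientation.
- ctrl.read_ft_force(): force on the tool from outside, world axes, zero at the start.
- ctrl.read_torque(): the same for the moment, N m.
- ctrl.read_width(): opening from 0.0 (shut) to 1.0 (fully open).
- ctrl.read_grip_force(): force on a finger pad.
Only numpy, scipy, OpenCV 4.12 (cv2) and the standard library are available. Lean on these libraries where they do the work, as an engineer would, in place of code of your own. Each camera call takes 0.05 s, during which the arm holds its last target. There are 200 camera calls.

## Task

Two spare idler pulleys stand on the bench; one turns freely on its axle, the other has seized and drags its foot plate round with it. First try both where they stand, turning each wheel at least an eighth of a turn and leaving it turned, without shifting the pulley from its spot; then put the seized one into the translucent plastic bin and leave the free-running one standing where it is.

Things in the scene. Friction and masses are not known exactly. Their poses are not given: they have to be found in the camera images.
- idler_a_mid (a point): Pulley A, loose, 0.4 kg: square steel foot 64x64x8 mm flat on the bench, plain grey wheel 52 mm wide, 32 mm tall (14 to 46 mm up) on an upright axle whose end stands 5 mm higher. Grip it across the wheel from above, any yaw. This point: on the axle, half-way up the wheel, 30 mm above the foot's underside, fixed to the foot; z up, x and y along the foot's sides, turning with the foot, not the wheel.
- idler_b_mid (a point): Pulley B: looks and measures exactly as pulley A, point and axes too. Turning the wheel of a good pulley leaves its foot still; on the seized one wheel and foot turn together. Either may be the seized one: only turning them shows which.
- wheel_a_pin (a point): Steel driving pin of pulley A, 8 mm in diameter, standing 6 mm up from the wheel's top face, 18 mm from the axle; it turns with the wheel. At the start it stands on the +x side of the axle in the foot's frame, within about 6 degrees. This point lies half-way up the pin, 49 mm above the foot's underside.
- wheel_b_pin (a point): Steel driving pin of pulley B, as on A.
- bin: Translucent plastic bin, open at the top, 283 mm long (its x) by 203 mm wide (its y), 69 mm high, fixed on the bench. Origin at the centre of its underside; inner floor 2 mm up, 244 x 164 mm.
There are look-alikes about, which are no part of the job. Leave any blue or yellow look-alike of the part that bears idler_a_mid alone.

How it is judged (in metres and radians):
On the way:
1. Both wheels have been turned (the pin of each has moved by more than 9 mm) while each pulley still stands upright on its own spot (its middle less than 9 mm from its start) (distance of each of wheel_a_pin, wheel_b_pin from where it was at the start of the episode above 0.009 m and distance of each of idler_a_mid, idler_b_mid from where it was at the start of the episode below 0.009 m and angle between each of idler_a_mid, idler_b_mid's own z axis and vertical below 0.17 rad), for 0.2 s.
At the end, for the whole second after the job is handed in: The seized pulley (pin still in line with its foot) lies on the floor of the bin; the free-running one, its wheel left turned by 24 degrees or more against its foot, stands upright (within 10 degrees) on the bench, less than 30 mm from where it stood (((x of idler_a_mid in the frame of bin between -0.115 and 0.115 m and y of idler_a_mid in the frame of bin between -0.078 and 0.078 m and z of idler_a_mid in the frame of bin below 0.05 m and x of wheel_a_pin in the frame of idler_a_mid above 0.0165 m and x of wheel_b_pin in the frame of idler_b_mid below 0.0165 m and distance of idler_b_mid from where it was at the start of the episode below 0.03 m and angle between idler_b_mid's own z axis and vertical below 0.17 rad) or (x of idler_b_mid in the frame of bin between -0.115 and 0.115 m and y of idler_b_mid in the frame of bin between -0.078 and 0.078 m and z of idler_b_mid in the frame of bin below 0.05 m and x of wheel_b_pin in the frame of idler_b_mid above 0.0165 m and x of wheel_a_pin in the frame of idler_a_mid below 0.0165 m and distance of idler_a_mid from where it was at the start of the episode below 0.03 m and angle between idler_a_mid's own z axis and vertical below 0.17 rad))); the robot touches nothing.
It also fails if it takes over 51 s, if anything falls off the work surface, if the arm or the gripper's body presses on something with over 40 N, if the wrist force passes 120 N, or if a joint passes its speed limit or range.

## Working session

There is one attempt and no reset: what is moved stays moved. The work goes in short steps, each a Python script; the robot and the scene stay as the last script left them, time stands still between calls to the robot, and variables do not carry over. Pictures are saved under pics/ and viewed, at most 10 in all, crops included, and the job is handed in when it is done.

```bash
mkdir -p pics; ls
cat > h.py <<'E'
import numpy as np, cv2
from scipy.spatial.transform import Rotation as R
from plant import ctrl
def save(n,im): cv2.imwrite('pics/'+n,im[:,:,::-1])
def ray(cam,uv,tp=None,tr=None):
    c=ctrl.get_calibration(cam)
    K=np.array(c['intrinsics']);D=np.array(c['D'],float)
    p=cv2.undistortPoints(np.array([[uv]],float),K,D)[0,0]; d=np.array([p[0],p[1],1.])
    if cam=='wrist':
        M=np.array(c['mount']);T=np.eye(4);T[:3,:3]=R.from_rotvec(tr).as_matrix();T[:3,3]=tp;W=T@M
    else: W=np.linalg.inv(np.array(c['extrinsics']))
    return W[:3,3],W[:3,:3]@d
def atz(cam,uv,z,tp=None,tr=None):
    o,d=ray(cam,uv,tp,tr); return (o+d*(z-o[2])/d[2]).round(1)
E
python3 - <<'E'
from h import *
save('top1.png',ctrl.read_camera('top'));save('side1.png',ctrl.read_camera('side'))
print(ctrl.read_time_s(),ctrl.read_tool_pos(),ctrl.read_eef_rot(),ctrl.get_calibration('wrist'))
E
```

```text
pics
0.1 [ 231.58374304 -525.71015051  232.71473613] [-3.07259308e+00 -6.46569170e-01 -1.26868926e-05] {'intrinsics': array([[334.22558107,   0.        , 320.54337044],
       [  0.        , 334.22558107, 242.42164373],
       [  0.        ,   0.        ,   1.        ]]), 'D': array([-0.05870601,  0.        ,  0.        ,  0.        ,  0.        ]), 'mount': array([[-2.25341975e-04, -9.61865795e-01, -2.73521737e-01,
         7.75165423e+01],
       [ 9.99999940e-01, -2.88903682e-04,  1.92103961e-04,
         4.99625032e-01],
       [-2.63799666e-04, -2.73521678e-01,  9.61865803e-01,
        -1.51620550e+02],
       [ 0.00000000e+00,  0.00000000e+00,  0.00000000e+00,
         1.00000000e+00]])}
```

View pics/top1.png

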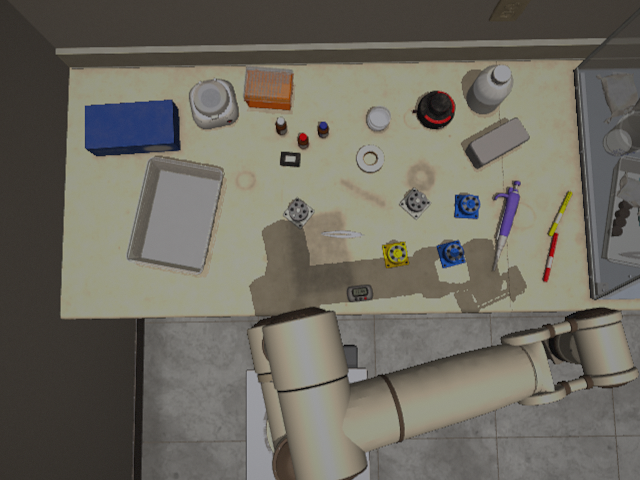

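View pics/side1.png

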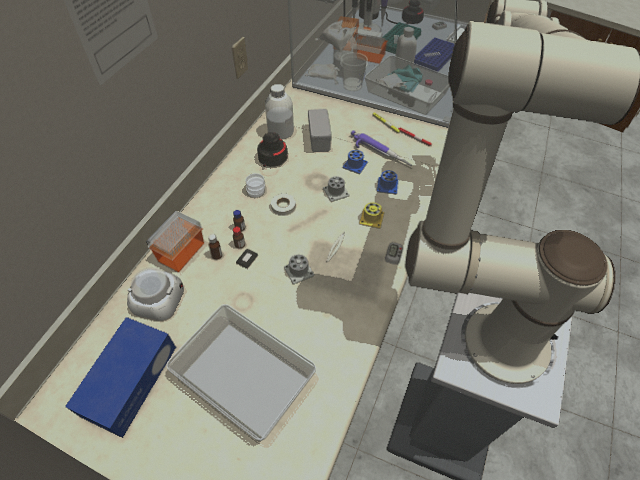

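Top view: plain grey pulleys at (298,210) and (415,202), with blue and yellow look-alikes at (467,206), (452,253) and (396,253). The bin rim corners are about (149,156), (224,165), (207,272) and (128,261).

Run:
```python
from h import *
for uv in [(298,210),(415,202)]: print(atz('top',uv,46))
print(atz('side',(299,261),46),atz('side',(337,183),46))
c=[atz('top',uv,69) for uv in [(149,156),(224,165),(207,272),(128,261)]]
print(c,np.mean(c,0),[np.linalg.norm(c[i]-c[i-1]) for i in range(4)])
print([atz('side',uv,69) for uv in [(227,308),(315,370),(259,438),(168,372)]])
# close look at each pulley
for i,uv in enumerate([(415,202),(298,210)]):
    p=atz('top',uv,46)
    ctrl.move_pose([p[0],p[1],190],[np.pi,0,0])
    ctrl.dwell(.15)
    tp,tr=ctrl.read_tool_pos(),ctrl.read_eef_rot()
    save(f'w{i}.png',ctrl.read_camera('wrist')); np.save(f'w{i}.npy',[tp,tr]); print(tp,tr,ctrl.read_time_s())
a=cv2.imread('pics/w0.png');b=cv2.imread('pics/w1.png')
cv2.imwrite('pics/w.png',np.vstack([a[100:400,:],b[100:400,:]]))
```

```text
[567.8  13.9  46. ]
[ 584.  -296.1   46. ]
[564.8  12.   46. ] [ 582.8 -297.1   46. ]
[array([715.1, 405.2,  69. ]), array([687.3, 206.7,  69. ]), array([405.9, 249.6,  69. ]), array([437.6, 454.2,  69. ])] [561.475 328.925  69.   ] [np.float64(281.79292042207163), np.float64(200.43724703757036), np.float64(284.6513130129562), np.float64(207.04117947886598)]
[array([657.5, 222.2,  69. ]), array([399.2, 278.5,  69. ]), array([444.1, 457.9,  69. ]), array([695.6, 417.1,  69. ])]
[ 583.47941224 -297.13486439  190.21525882] [ 3.14129350e+00 -2.27193507e-03  2.65452926e-04] 1.8583
[568.17737389  12.58724977 190.00210551] [ 3.14138081e+00 -2.91087375e-03  2.51218195e-04] 3.2417
```

View pics/w.png

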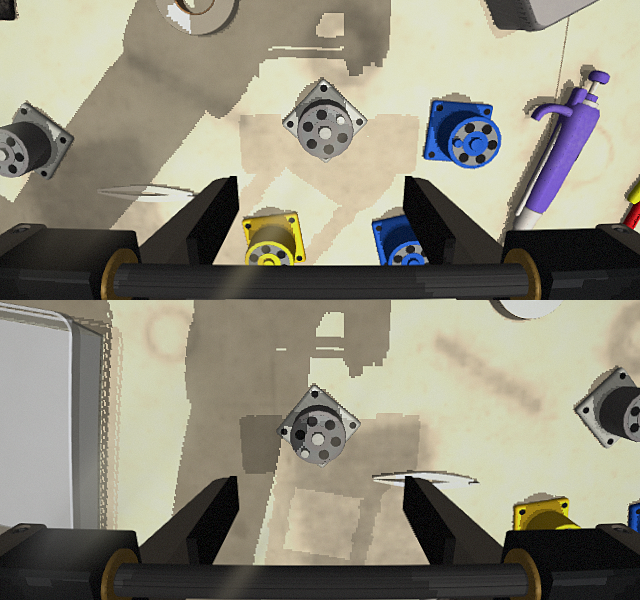

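Wrist views: in the first, pulley R has its axle at about (325,233) and its pin at (340,220). In the second, pulley L has its axle at about (319,239) and its pin at (304,253).

```bash
cat >> h.py <<'E'
def turn(xy,n,dyaw=1.05):
    "grip the wheel, turn it with the last joint, release, rise"
    rot=[np.pi,0,0]
    ctrl.move_pose([*xy,110],rot); ctrl.move_gripper(0.8)
    if ctrl.line_to([*xy,33],rot,v=100,threshold=12): print('contact',ctrl.read_tool_pos())
    ctrl.move_gripper(0.0,15); print('w',ctrl.read_width()*92,'F',ctrl.read_ft_force().round(1))
    t0=ctrl.read_torque(); q=np.array(ctrl.read_joint_pos()); s=-np.sign(q[5]) or 1
    for k in range(1,5):
        q2=q.copy(); q2[5]+=s*dyaw*k/4; ctrl.move_joints(q2); print('tq',(np.array(ctrl.read_torque())-t0).round(3),ctrl.read_tool_pos().round(1))
    ctrl.move_gripper(0.8); ctrl.dwell(.2)
    ctrl.line_to([*xy,110],v=150)
    ctrl.move_pose([*xy,190],rot); ctrl.dwell(.15)
    np.save(f'{n}.npy',[ctrl.read_tool_pos(),ctrl.read_eef_rot()]); save(n+'.png',ctrl.read_camera('wrist'))
    print(q[5],s,ctrl.read_time_s())
E
python3 - <<'E'
from h import *
P={}
for n,ax,pin in [('w0',(325,233),(340,220)),('w1',(319,239),(304,253))]:
    T=np.load(n+'.npy'); a=atz('wrist',ax,51,*T);p=atz('wrist',pin,52,*T); P[n]=a
    print(n,a,p,np.linalg.norm((a-p)[:2]))
turn(P['w1'][:2],'t1')
E
```

```text
w0 [ 587.3 -301.6   51. ] [ 599.4 -314.8   52. ] 17.906702655709683
w1 [566.5  13.6  51. ] [553.6  27.3  52. ] 18.817545004596095
w 51.721402494703945 F [-0.9  2.7  3.3]
tq [-0.422 -0.08   0.104] [566.9  13.8  33.6]
tq [-0.6   -0.052  0.059] [566.9  13.8  33.6]
tq [-0.538 -0.023  0.116] [566.9  13.9  33.6]
tq [-0.509 -0.032  0.141] [566.9  14.   33.6]
1.3816468983544021 -1.0 9.4583
```

View pics/t1.png

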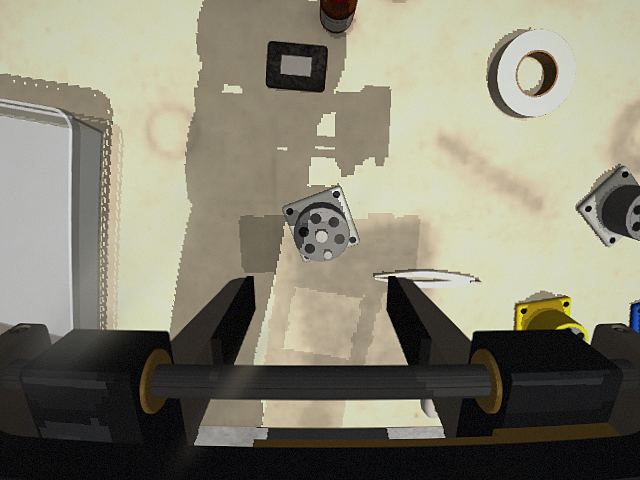

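Pulley L: the foot turned with the wheel (foot corners now (336,187), (283,208), (357,242); pin (328,255)), so it is the seized one. It stayed on its spot. The two estimates for R differ by about 5 mm, so I'll look again before gripping.

Run:
```python
from h import *
ctrl.move_pose([586,-299,150],[np.pi,0,0]); ctrl.dwell(.5)
np.save('r0.npy',[ctrl.read_tool_pos(),ctrl.read_eef_rot()]); im=ctrl.read_camera('wrist')
save('r0.png',cv2.resize(im[130:330,220:420],None,fx=3,fy=3,interpolation=cv2.INTER_CUBIC)); print(ctrl.read_tool_pos(),ctrl.read_time_s())
```

```text
[ 586.02273734 -298.88382767  150.03232876] 11.2083
```

View pics/r0.png

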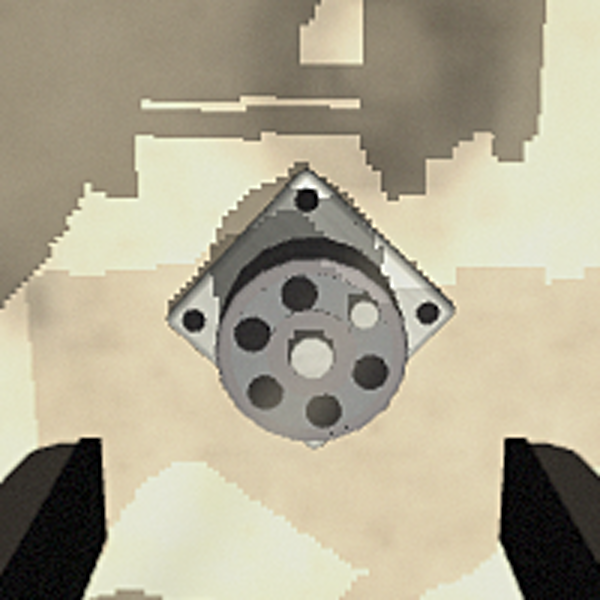

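The crop shows the axle at (312,357) and the pin at (365,313), which is (324,249) and (341.7,234.3) in the full image.

Run:
```python
from h import *
T=np.load('r0.npy'); a=atz('wrist',(324,249),51,*T);p=atz('wrist',(341.7,234.3),52,*T); print(a,p,np.linalg.norm((a-p)[:2]))
assert np.hypot(a[0]-585,a[1]+299)<6
turn(a[:2],'t0')
im=cv2.imread('pics/t0.png'); cv2.imwrite('pics/t0c.png',cv2.resize(im[130:330,220:420],None,fx=3,fy=3,interpolation=cv2.INTER_CUBIC))
```

```text
[ 587.2 -301.9   51. ] [ 599.3 -315.5   52. ] 18.203571078225238
w 51.45534158336221 F [-0.3  2.1  4. ]
tq [-0.098 -0.011 -0.025] [ 587.5 -301.5   33.6]
tq [ 0.081  0.128 -0.079] [ 587.4 -301.4   33.6]
tq [ 0.241  0.207 -0.073] [ 587.3 -301.3   33.6]
tq [ 0.369  0.367 -0.005] [ 587.2 -301.2   33.6]
0.9132860768767237 -1.0 17.05
```

View pics/t0c.png

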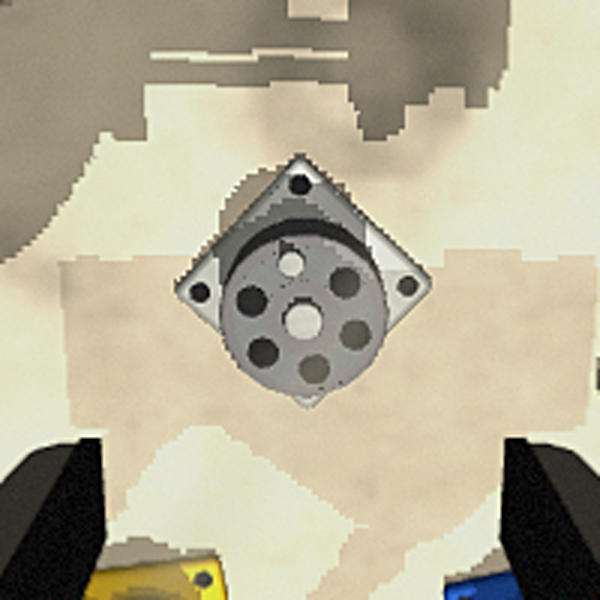

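R's foot is unmoved and its pin has swung about 60° to crop (290,263), so R runs free. Next I put L in the bin.

Run:
```python
from h import *
T=np.load('t1.npy'); a=atz('wrist',(321,236.5),51,*T); print(a); assert np.hypot(a[0]-566.5,a[1]-13.6)<5
x,y=a[:2]; rot=[np.pi,0,0]; bx,by=558,332
ctrl.move_pose([x,y,130],rot)
ctrl.line_to([x,y,33],rot,v=100,threshold=12); ctrl.move_gripper(0.0,30)
ctrl.line_to([x,y,160],v=120); print('held',ctrl.read_width()*92,ctrl.read_ft_force().round(1))
ctrl.line_to([bx,by,160],v=200)
ctrl.dwell(.2); print(ctrl.line_to([bx,by,36],v=70,threshold=8),ctrl.read_tool_pos(),ctrl.read_width()*92)
ctrl.move_gripper(0.8); ctrl.dwell(.2)
ctrl.line_to([bx,by,200],v=150); ctrl.move_pose([450,150,250],rot); ctrl.dwell(.3)
im=ctrl.read_camera('top'); save('fin.png',cv2.resize(im[130:310,100:480],None,fx=2,fy=2)); print(ctrl.read_time_s())
```

```text
[566.7  12.9  51. ]
held 51.668905562101735 [ 0.4 -0.  -4.4]
False [558.3306364  332.13499316  36.4805225 ] 51.510447024125696
28.1
```

View pics/fin.png

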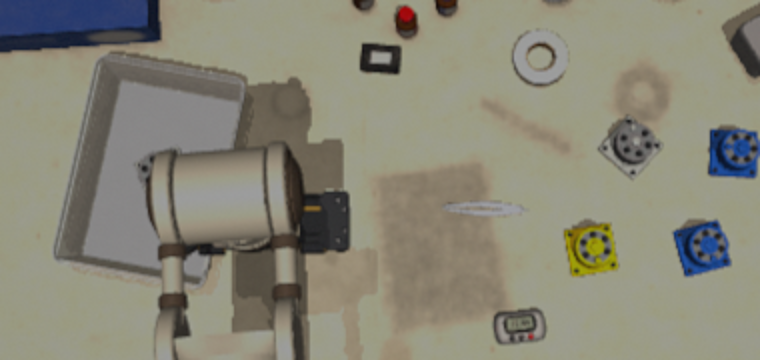

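The pulley's foot edge shows in the bin at crop (145,165), partly hidden by the arm. R is untouched at (633,145). I'll check with the side camera.

Run:
```python
from h import *
ctrl.move_pose([450,-100,280],[np.pi,0,0]); ctrl.dwell(.3)
im=np.hstack([ctrl.read_camera('top')[130:290,110:310],ctrl.read_camera('side')[300:460,150:350]]); save('fin2.png',cv2.resize(im,None,fx=2,fy=2))
```

```text
(no output)
```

View pics/fin2.png

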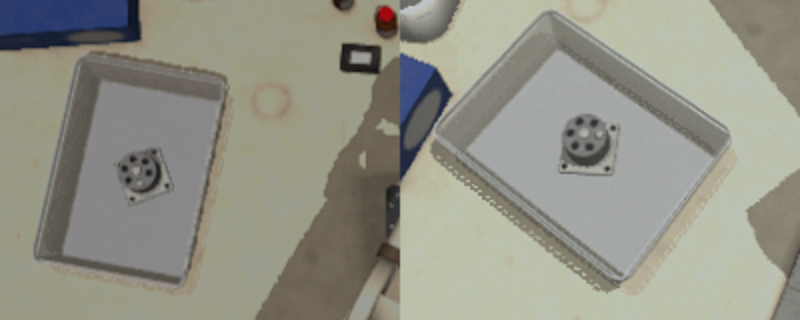

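The seized pulley stands upright in the middle of the bin floor, at (143,175) in the top crop. I'm handing in.

```bash
python3 -c "
from plant import ctrl
print(ctrl.read_time_s(),ctrl.close_job())"
```

```text
the job is handed in; nothing more can be done
29.4917 None
```

I handed the job in at 29.5 s: both wheels were turned about 60° on their spots, the seized pulley (the left one) stands upright in the bin, and the free-running one stands where it was with its wheel left turned.

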